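# Eject the pressed compact that matches the sample

## Task

Take the ejector rod from its stand and use it to drive out, downwards through the bore, the pressed compact that has the same shape as the sample on the black pad, so that it drops into the catch tray under its die. Leave the other two compacts seated and everything else where it is, and hang the rod back in its stand.

Things in the scene. Friction and masses are not known exactly. Their poses are not given: they have to be found in the camera images.
- ejector_rod: Ejector rod, 135 mm long, about 110 g, standing upright in the rod stand at the start: a plain steel shank 10 mm in diameter and 75 mm long, then a steel collar 26 mm in diameter and 5 mm thick, then a black round handle 18 mm in diameter and 55 mm long. Origin at the centre of the shank's lower end; z runs up along the rod to the handle, which covers z 80 to 135 mm. In the stand the origin is 5 mm above the table.
- rod_tip (a point): Centre of the lower end of the rod's shank.
- rod_grip (a point): Middle of the rod's handle, on its axis, 107 mm above the rod's lower end (27 mm above the collar's upper face).
- rod_stand: Fixed grey block 56 x 56 mm, 80 mm high (foot plate 72 x 72 mm), with a vertical through hole 17 mm in diameter; the 10 mm shank hangs in it and the collar rests on the block's top. Origin at the centre of its underside on the table.
- stand_mouth (a point): Centre of the stand's hole at its top face, 80 mm above the table.
- sample_card: The sample pad: fixed flat black rubber pad 85 x 85 x 4 mm on the table, on which the one sample lies. Origin at the centre of its underside. The pad and the rod stand may change places between runs.
- card_mid (a point): Centre of the sample pad's top face. The sample whose centre is within 30 mm of it, seen from above, is the one to match.
- die_round: Fixed die stand with a round bore: steel block 80 x 80 x 32 mm on four corner legs, underside 60 mm and top 92 mm above the table, over a catch tray 90 x 90 mm that is part of it (floor 6 mm, rim 18 mm above the table). Origin: centre of the underside, on the table. The bore goes down through the middle. The die stands change places between runs.
- mouth_round (a point): Centre of the round bore at the block's top face, 92 mm above the table. The bore is the compact's outline plus 1 mm all round. Two spring balls stand 3 mm out of its +x and -x walls just under the seated compact and hold it; pressed down on its middle with about 4 to 15 N it gives way, and it falls free once its top is 20 to 25 mm below the block's top.
- plug_round: Pressed off-white compact seated in the round die: a round disc, 40 mm across, 10 mm thick, 30 g. Seated, its underside is 76 mm and its top face 86 mm above the table (6 mm below the block's top). Origin at the centre of its underside, z along its thickness.
- die_bar: Fixed die stand with a bar bore: steel block 80 x 80 x 32 mm on four corner legs, underside 60 mm and top 92 mm above the table, over a catch tray 90 x 90 mm that is part of it (floor 6 mm, rim 18 mm above the table). Origin: centre of the underside, on the table. The bore goes down through the middle. The die stands change places between runs.
- mouth_bar (a point): Centre of the bar bore at the block's top face, 92 mm above the table. The bore is the compact's outline plus 1 mm all round. Two spring balls stand 3 mm out of its +x and -x walls just under the seated compact and hold it; pressed down on its middle with about 4 to 15 N it gives way, and it falls free once its top is 20 to 25 mm below the block's top.
- plug_bar: Pressed off-white compact seated in the bar die: a straight oblong bar, 50 x 18 mm (long side along its x), 10 mm thick, 30 g. Seated, its underside is 76 mm and its top face 86 mm above the table (6 mm below the block's top). Origin at the centre of its underside, z along its thickness.
- die_cross: Fixed die stand with a cross bore: steel block 80 x 80 x 32 mm on four corner legs, underside 60 mm and top 92 mm above the table, over a catch tray 90 x 90 mm that is part of it (floor 6 mm, rim 18 mm above the table). Origin: centre of the underside, on the table. The bore goes down through the middle. The die stands change places between runs.
- mouth_cross (a point): Centre of the cross bore at the block's top face, 92 mm above the table. The bore is the compact's outline plus 1 mm all round. Two spring balls stand 3 mm out of its +x and -x walls just under the seated compact and hold it; pressed down on its middle with about 4 to 15 N it gives way, and it falls free once its top is 20 to 25 mm below the block's top.
- plug_cross: Pressed off-white compact seated in the cross die: a plus-shaped cross, 48 mm over the arms, arms 16 mm wide, 10 mm thick, 30 g. Seated, its underside is 76 mm and its top face 86 mm above the table (6 mm below the block's top). Origin at the centre of its underside, z along its thickness.
- sample_round: Loose off-white finished compact: a round disc, 40 mm across, 10 mm thick. Origin at the centre of its underside. It lies either on the sample pad or in the grey two-part sample tray (130 x 70 x 18 mm) at the robot's left.
- sample_bar: Loose off-white finished compact: a straight oblong bar, 50 x 18 mm (long side along its x), 10 mm thick. Origin at the centre of its underside. It lies either on the sample pad or in the grey two-part sample tray (130 x 70 x 18 mm) at the robot's left.
- sample_cross: Loose off-white finished compact: a plus-shaped cross, 48 mm over the arms, arms 16 mm wide, 10 mm thick. Origin at the centre of its underside. It lies either on the sample pad or in the grey two-part sample tray (130 x 70 x 18 mm) at the robot's left.
- bottle: Glass bottle with a cap, 80 mm in diameter, 170 mm high; a bystander, origin at the centre of its underside.
- jar: White lidded jar, 60 mm in diameter, 75 mm high; a bystander, origin at the centre of its underside.
- tamper: Aluminium hand tamper standing on its broad foot (40 mm across), 90 mm high; not the ejector rod, its foot fits no bore; a bystander, origin at the centre of its underside.
- spatula: Spatula lying flat, 170 mm long; a bystander, origin at the centre of its underside (near its middle).
- bottle_cap: Blue screw cap, 48 mm in diameter, 18 mm high; a bystander, origin at the centre of its underside.
Things that resemble listed ones, but are neither listed nor needed, are in the scene too. What is shaped like the rod_stand but blue or purple is not meant. Leave any brown look-alike of the sample_bar alone.

How it is judged:
By the outcome, as a careful person would: the job done as asked, in the order asked, and still so for the second after the job is handed in, with the robot touching nothing.
It also fails if it takes over 56 s, if anything falls off the work surface, if the arm or the gripper's body presses on something with over 40 N, if the wrist force passes 120 N, or if a joint passes its speed limit or range.

## Robot

A 6-joint arm with a two-finger parallel gripper is mounted at the origin on the work surface. World frame = base frame: x ahead of the robot, y to its left, z up, the work surface at z = 0. Lengths are in m, angles in rad, forces in N, time in s.
With the tool pointing down it reaches from about 0.425 to 0.95 m from the base axis. Payload 3.5 kg.
Tool frame: the origin (TCP) lies at the very end of the fingers, on their centre line; the grasp point (between the pads) lies 19 mm behind it; z points along the fingers, y is the direction in which the jaws open and shut (so a half turn about z gives the same grasp; the last joint's range is limited). The gripper opens to 85 mm and grips with 20 to 120 N. Pads are 22 mm wide; open, the fingers measure 114 mm over their backs; the gripper's body (76 mm by 85 mm) begins 54 mm behind the grasp point. The pads swing forward as they close: fully open they stand 13 mm farther back than shut.
Start: joints at [-1.378, 0.286, 1.577, -0, 1.279, -0.15], TCP at [0.227, -0.636, 0.231] pointing down, gripper open.
Joint ranges: [-2.77, 2.77], [-0.9, 2.22], [0.21, 2.48], [-1.53, 4.67], [0.24, 2.81], [-2.84, 2.84]. Speed limits (rad/s): [2.79, 2.79, 3.14, 3.14, 3.14, 3.14].

## Interface

Orientations are given as a unit quaternion [x, y, z, w].
In Python, from plant import get_state, vision, ctrl, cut_out gives the robot as it stands.
- The arm moves only by the tool jog_arm, never from a script. Its argument "commands" is text: rows parted by semicolons, each of 6 numbers parted by spaces: the shift along the world's x, y, z in m, then the turn, a rotation vector about the world's x, y, z in rad. A call has 1 to 20 rows; each row is the pose to reach, as a shift and turn from the pose commanded when the call began; what a row does not reach only later rows make up. A row lasts 1/8 s, in which the tool goes at most 62.5 mm and 10.7 degrees, less where a joint would pass 70% of its speed; a pose out of reach is approached as far as the arm can. A call with a gripper value outside its range is refused whole. "gripper" is the opening in per cent of the stroke, from 0 (shut) to 100 (fully open), set as the call begins (left out, the last holds). The fingers move at their own pace and stop on an object; "grip_force" is the grip in N (left out, the last holds). Time passes only in rows, so rows that repeat a pose let the fingers close. It gives the time, the measured TCP pose, the force and the opening at its end, in the units of the state.
- get_state(): the state, without advancing time (a new reading comes with each control period).
- vision.read_camera(name): name is "scene" or "top" or "wrist"; returns a dict with "frame" (400x640x3 uint8, red, green, blue), "z_map" (400x640 float32, m along the optical axis (not along the pixel's ray), 0 where there is no reading), "fx", "fy", "cx", "cy" (pixels), "R" (3x3) and "t" (3): a world point X has camera coordinates R X + t. Camera axes: x right, y down, z forward; pixel columns grow to the right and rows downward; lengths in m; the calibration is good to about 2 mm. The wrist camera is an equidistant fisheye: a pixel r from the principal point sees the ray r / f radians off the axis. A picture is of the moment at which its call begins.
- ctrl.sign_off(): hands the job in, once; it reports no verdict.
Trained networks look in the newest picture that a camera, given by its name, has taken for a name from the list of things; names that differ only in an ending like _2 or _b are one class to them, and where a whole thing is asked for, a point or a joint stands for the part that bears it (a point fixed in the world has none). Each returns a list of dicts, best first, with "conf" (0 to 1); they miss things now and then, are a little off and sometimes report something else, mostly with a low value. They report only what shows in the picture. A call takes as long as a camera call. They do not tell look-alikes from the thing itself.
- cut_out(camera, query): "pixels" (400x640 bool, what is visible of it) and "box" ([centre column, centre row, width, height] in pixels, round what is visible of it).
The state is a dict: "time": time; "qpos": joint angles; "dq": joint speeds; "joint_efforts": joint torques, N m; "eef_pos": TCP position; "tcp_rot": TCP orientation; "contact_force": force on the tool from outside, world axes, zero at the start; "wrist_torque": the same for the moment, N m; "opening": opening from 0.0 (shut) to 1.0 (fully open).
Only numpy, scipy, OpenCV 4.12 (cv2) and the standard library are available. Lean on these libraries where they do the work, as an engineer would, in place of code of your own. Each camera call takes 0.05 s, during which the arm holds its last target.

## Working session

There is one attempt and no reset: what is moved stays moved. The work goes in short steps, Python scripts to look and compute and a tool call to move; the robot and the scene stay as the last step left them, time stands still between calls to the robot, and variables do not carry over. Pictures are saved under pics/ and viewed, and the job is handed in when it is done.

Besides the shell and the picture viewer there is one more tool, called after "Call:" as name(argument=value, ...) on one line, values as JSON. jog_arm: Moves the arm, as the interface text tells. Its arguments: {"type":"object","properties":{"commands":{"type":"string"},"gripper":{"type":"number"},"grip_force":{"type":"number"}},"required":["commands"]}

```bash
mkdir -p pics; ls
python3 - <<'E'
from plant import get_state, vision, ctrl, cut_out
import cv2,pickle
s=get_state();print(s)
for n in("scene","top"):
    d=vision.read_camera(n);pickle.dump(d,open(n+'.pkl','wb'))
    cv2.imwrite(f'pics/{n}0.png',d['frame'][:,:,::-1])
    print(n,d['fx'],d['fy'],d['cx'],d['cy'],d['R'],d['t'])
E
```

```text
pics
{'time': 0.0, 'qpos': array([-1.37803053e+00,  2.87231183e-01,  1.57818355e+00, -1.61773296e-05,
        1.27858414e+00, -1.49960567e-01]), 'dq': array([ 0.00066859, -0.00208171,  0.00069877,  0.00228528, -0.00058793,
        0.00197296]), 'joint_efforts': array([ 6.58942936e-04, -4.05981016e+01, -2.92623550e+01, -7.29238195e-05,
        5.66245973e-03,  5.13968942e-06]), 'eef_pos': array([ 0.22675985, -0.63507351,  0.22989994]), 'tcp_rot': array([ 9.85352113e-01,  1.70527902e-01, -3.34888669e-05, -1.20266595e-03]), 'contact_force': array([-0.00014463, -0.14161706, -0.04415744]), 'wrist_torque': array([ 0.01377662,  0.0339524 , -0.01432501]), 'opening': 0.998011593813554}
scene 360.8694651974204 360.8694651974204 322.54207675954035 199.3393138414593 [[-0.49506883  0.86880075 -0.00959761]
 [ 0.70484555  0.39513424 -0.58911941]
 [-0.50803504 -0.29841949 -0.80798899]] [ 0.30412804 -0.3193792   1.48421863]
top 372.50306226418064 372.50306226418064 317.8253795377194 201.81216729395285 [[-0.01366651 -0.99986392 -0.00923934]
 [-0.99628648  0.01440202 -0.08488714]
 [ 0.08500866  0.00804492 -0.99634773]] [-0.00407035  0.550745    0.97658421]
```

View pics/scene0.png

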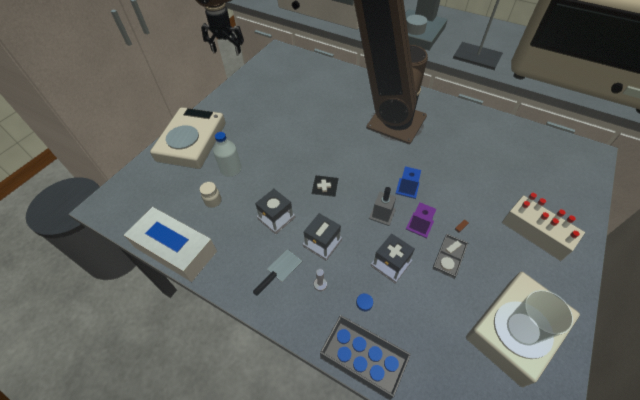

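View pics/top0.png

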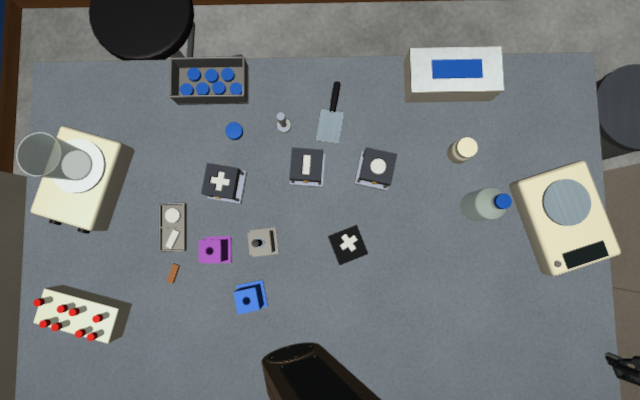

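The cross is on the black pad (top view 348,243). The cross die is at (221,181) and the grey stand with the rod at (262,242). Next I measure them.

```bash
cat > h.py <<'E'
from plant import get_state, vision, ctrl, cut_out
import numpy as np,cv2
def cloud(d,m=None):
    z=d['z_map'];v,u=np.nonzero((z>0)&(m if m is not None else True))
    Z=z[v,u];P=np.c_[(u-d['cx'])/d['fx']*Z,(v-d['cy'])/d['fy']*Z,Z]
    return (P-d['t'])@d['R'],u,v
def ray(d,u,v,zw):
    c=-d['R'].T@d['t'];r=d['R'].T@np.array([(u-d['cx'])/d['fx'],(v-d['cy'])/d['fy'],1.])
    return c+r*(zw-c[2])/r[2]
E
python3 - <<'E'
from h import *
for cam in("top","scene"):
    d=vision.read_camera(cam)
    for q in("ejector_rod","rod_stand","die_cross","plug_cross","sample_card","sample_cross"):
        for r in cut_out(cam,q)[:3]:
            m=r['pixels'];P,u,v=cloud(d,m)
            zmax=np.percentile(P[:,2],98)
            sel=P[P[:,2]>zmax-.006]
            rect=cv2.minAreaRect((sel[:,:2]*1000).astype(np.float32))
            print(cam,q,round(r['conf'],2),np.round(r['box'],1),len(P),'zmax',round(zmax,4),'med',np.round(np.median(sel,0),4),'rect',np.round(rect[0],1),np.round(rect[1],1),round(rect[2],1))
d=vision.read_camera('top')
cv2.imwrite('pics/topz.png',cv2.resize(d['frame'][140:270,190:290,::-1],None,fx=6,fy=4.6,interpolation=cv2.INTER_CUBIC)) if 0 else cv2.imwrite('pics/topz.png',cv2.resize(d['frame'][150:270,190:310,::-1],None,fx=5,fy=5,interpolation=cv2.INTER_CUBIC))
d=vision.read_camera('scene')
cv2.imwrite('pics/scz.png',cv2.resize(d['frame'][160:280,350:470,::-1],None,fx=5,fy=5,interpolation=cv2.INTER_CUBIC))
E
```

```text
top ejector_rod 0.59 [254.8 242.1  12.   13.9] 119 zmax 0.1416 med [0.4479 0.1367 0.1386] rect [447.3 137.7] [16.1 16.6] 63.8
top ejector_rod 0.18 [307.1 165.9  34.3  36.3] 1164 zmax 0.0939 med [0.642  0.0183 0.0909] rect [642.8  17.3] [80.1 81. ] 84.8
top rod_stand 0.73 [212.4 250.6  33.6  27.8] 812 zmax 0.0821 med [0.428  0.2627 0.079 ] rect [428.1 262.9] [55.4 56.9] 0.2
top rod_stand 0.7 [249.7 297.   34.6  34.3] 877 zmax 0.0817 med [0.3039 0.1696 0.0791] rect [303.8 170.2] [56.4 56.8] 10.5
top rod_stand 0.66 [261.1 241.7  28.3  29.8] 647 zmax 0.0818 med [0.4467 0.1345 0.079 ] rect [446.9 137.6] [55.9 56.3] 6.2
top die_cross 0.58 [223.9 183.2  43.3  44. ] 1261 zmax 0.0938 med [0.6033 0.2366 0.0909] rect [603.8 236.7] [80.8 80.1] 80.0
top die_cross 0.29 [464.2 148.2  31.2  29.1] 609 zmax 0.0769 med [ 0.6844 -0.3962  0.0736] rect [ 683.7 -397.4] [50.  51.8] 1.0
top plug_cross 0.63 [219.4 180.4  18.7  14.7] 165 zmax 0.088 med [0.6042 0.2374 0.0848] rect [603.  237.3] [36.2 34.3] 34.8
top plug_cross 0.59 [376.9 171.2  39.5  38.7] 1082 zmax 0.0941 med [ 0.6364 -0.1635  0.0909] rect [ 6
[... 737 characters left out ...]
558 0.1401 0.0796] rect [449.8 135.2] [53.9 56. ] 6.2
scene die_cross 0.86 [390.9 256.8  45.7  49.4] 1101 zmax 0.0942 med [0.6093 0.2341 0.0915] rect [605.4 233.6] [80.3 79.6] 79.4
scene plug_cross 0.48 [395.  251.6  17.   13.4] 139 zmax 0.0928 med [0.6079 0.2365 0.088 ] rect [604.1 234. ] [38.5 36. ] 33.2
scene sample_card 0.86 [326.2 185.3  24.4  16.2] 354 zmax 0.0085 med [ 0.4387 -0.0889  0.0042] rect [437.2 -92.7] [87.  83.5] 18.5
scene sample_card 0.33 [277.8 272.4  47.   48.5] 757 zmax 0.0204 med [ 0.8512 -0.0631  0.0176] rect [847.8 -62.7] [20.  83.9] 80.2
scene sample_cross 0.66 [323.9 185.3  15.6  14.7] 83 zmax 0.0174 med [ 0.4486 -0.0908  0.0141] rect [446.5 -92.3] [35.4 38.8] 79.0
```

View pics/topz.png

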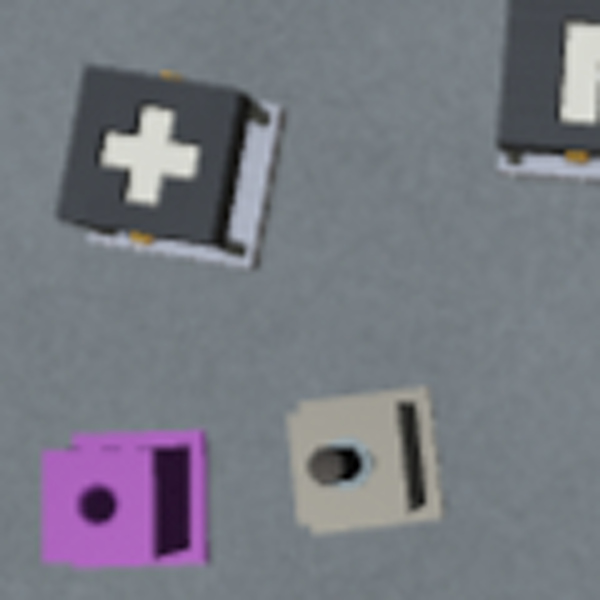

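View pics/scz.png

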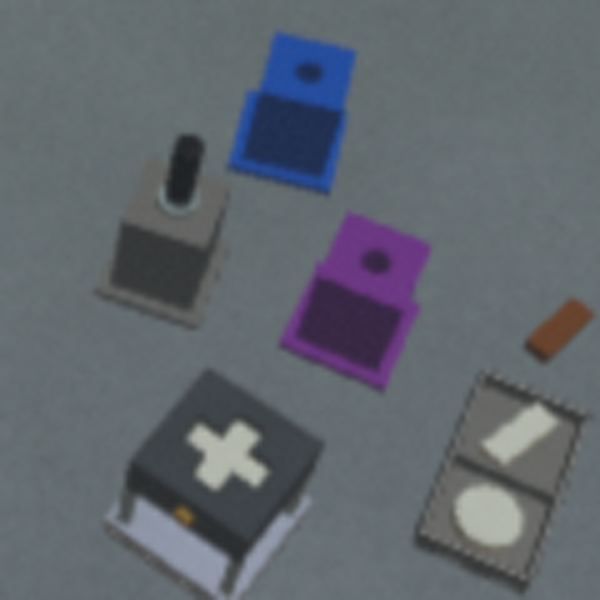

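Call:
jog_arm(commands="0.273 0.436 0 0 0 0;0.273 0.436 0 0 0 0;0.273 0.436 0 0 0 0;0.273 0.436 0 0 0 0;0.273 0.436 0 0 0 0;0.273 0.436 0 0 0 0;0.273 0.436 0 0 0 0;0.273 0.436 0 0 0 0;0.273 0.436 0 0 0 0;0.221 0.773 0 0 0 0;0.221 0.773 0 0 0 0;0.221 0.773 0 0 0 0;0.221 0.773 0 0 0 0;0.221 0.773 0 0 0 0;0.221 0.773 0 0 0 0;0.221 0.773 0 0 0 0;0.221 0.773 0 0 0 0;0.221 0.773 0 0 0 0;0.221 0.773 0 0 0 0", gripper=100)

```text
time: 3.28
eef_pos: [0.4482, 0.1363, 0.2313]
tcp_rot: [0.986, 0.17, -0.0, 0.0]
contact_force: [-0.7, 0.5, 0.3]
opening: 0.999
```

Run:
```python
from h import *
print(get_state()['qpos'].round(3))
d=vision.read_camera('wrist');print(d['fx'],d['cx'],d['cy'])
cv2.imwrite('pics/w1.png',d['frame'][:,:,::-1])
r=d['frame']
for q in ('ejector_rod','rod_stand'):
    for c in cut_out('wrist',q)[:3]: print(q,c['conf'],c['box'])
# wrist fisheye cloud
z=d['z_map'];v,u=np.nonzero(z>0);x=(u-d['cx'])/d['fx'];y=(v-d['cy'])/d['fy'];th=np.hypot(x,y)
Z=z[v,u];t=np.where(th>1e-6,np.tan(th)/np.maximum(th,1e-6),1);P=(np.c_[x*t*Z,y*t*Z,Z]-d['t'])@d['R']
s=P[(abs(P[:,2]-.14)<.004)&(np.hypot(P[:,0]-.448,P[:,1]-.137)<.02)]
if len(s):print(len(s),s.mean(0),cv2.minEnclosingCircle((s[:,:2]*1000).astype(np.float32)))
s=P[(abs(P[:,2]-.08)<.002)&(np.hypot(P[:,0]-.448,P[:,1]-.137)<.045)]
if len(s):print(len(s),cv2.minAreaRect((s[:,:2]*1000).astype(np.float32)))
s=P[(abs(P[:,2]-.092)<.003)&(np.hypot(P[:,0]-.604,P[:,1]-.236)<.065)]
if len(s):print(len(s),cv2.minAreaRect((s[:,:2]*1000).astype(np.float32)))
```

```text
[ 0.078 -0.184  2.067 -0.     1.259  1.308]
309.70691628693146 309.8451050332652 204.29694795563123
ejector_rod 0.69 [310.8, 198.6, 24.5, 39.1]
ejector_rod 0.65 [487.4, 57.9, 22.9, 39.0]
ejector_rod 0.19 [514.8, 20.6, 51.4, 41.3]
rod_stand 0.86 [311.8, 180.4, 71.7, 80.9]
rod_stand 0.62 [199.6, 161.1, 80.9, 80.6]
rod_stand 0.61 [252.8, 272.1, 52.7, 80.1]
373 [0.44848634 0.1364156  0.14087314] ((447.9042053222656, 136.13934326171875), 9.177228927612305)
1916 ((447.69207763671875, 136.02633666992188), (57.48511505126953, 56.921958923339844), 5.864065170288086)
2969 ((596.0694580078125, 236.91769409179688), (81.62708282470703, 63.96043014526367), 79.90396881103516)
```

View pics/w1.png

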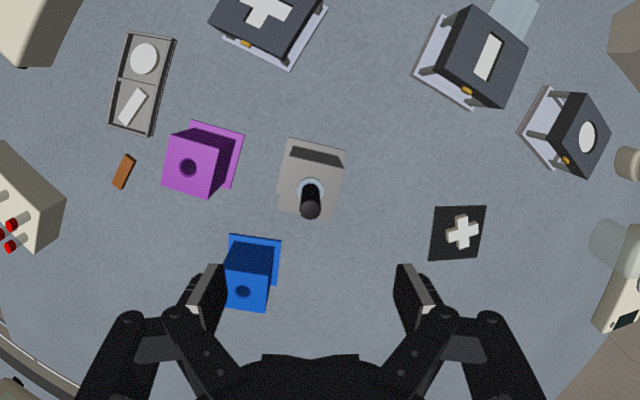

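The wrist view shows the rod at (310,205), between the fingers, and places it at (0.448, 0.136). That agrees with the other cameras, so I go down and grip.

Call:
jog_arm(commands="0 0 -0.06 0 0 0;0 0 -0.11 0 0 0;0 0 -0.13 0 0 0;0 0 -0.138 0 0 0;0 0 -0.138 0 0 0;0 0 -0.138 0 0 0")

```text
time: 4.18
eef_pos: [0.4491, 0.1374, 0.0948]
tcp_rot: [0.985, 0.171, 0.001, 0.0]
contact_force: [0.6, 0.8, 0.6]
opening: 0.999
```

Call:
jog_arm(commands="0 0 0 0 0 0;0 0 0 0 0 0;0 0 0 0 0 0;0 0 0 0 0 0;0 0 0 0 0 0;0 0 0 0 0 0;0 0 0 0 0 0;0 0 0 0 0 0", gripper=0, grip_force=80)

```text
time: 5.18
eef_pos: [0.4481, 0.1373, 0.0936]
tcp_rot: [0.985, 0.171, 0.0, 0.0]
contact_force: [-1.2, -0.5, 3.4]
opening: 0.191
```

Call:
jog_arm(commands="0 0 0.04 0 0 0;0 0 0.09 0 0 0;0 0 0.13 0 0 0;0 0 0.13 0 0 0;0 0 0.13 0 0 0")

```text
time: 5.8
eef_pos: [0.4469, 0.1373, 0.2216]
tcp_rot: [0.985, 0.171, -0.001, -0.0]
contact_force: [0.6, -0.2, -1.1]
opening: 0.191
```

```bash
cat >> h.py <<'E'
def shaft(d):
    # points between tool and table near TCP (rod below fingers)
    s=get_state();p=s['eef_pos'];print('tcp',p.round(4),'F',s['contact_force'].round(1),'t',s['time'])
    P,u,v=cloud(d)
    m=(np.hypot(P[:,0]-p[0],P[:,1]-p[1])<.03)&(P[:,2]<p[2]-.005)&(P[:,2]>p[2]-.11)
    return P[m],p
E
python3 - <<'E'
from h import *
d=vision.read_camera('scene')
P,p=shaft(d)
for a in np.arange(.005,.1,.01):
    s=P[(P[:,2]<p[2]-a)&(P[:,2]>p[2]-a-.01)]
    if len(s): print(round(p[2]-a,3),len(s),(np.median(s,0)-p).round(4))
cv2.imwrite('pics/s2.png',cv2.resize(d['frame'][120:280,310:470,::-1],None,fx=4,fy=3.75,interpolation=cv2.INTER_CUBIC))
E
```

```text
tcp [0.4466 0.1372 0.221 ] F [-0.3 -0.3 -0.5] t 5.85
0.216 26 [ 0.0074  0.0015 -0.0091]
0.196 8 [ 0.0023 -0.0008 -0.0302]
0.186 5 [ 0.0028  0.0008 -0.0406]
0.176 8 [ 0.0039 -0.0021 -0.0477]
0.166 7 [ 0.0027  0.0005 -0.06  ]
0.156 6 [ 0.0029 -0.0011 -0.0689]
0.146 6 [ 0.0028 -0.0002 -0.0793]
0.136 2 [ 0.0016  0.0006 -0.0858]
```

View pics/s2.png

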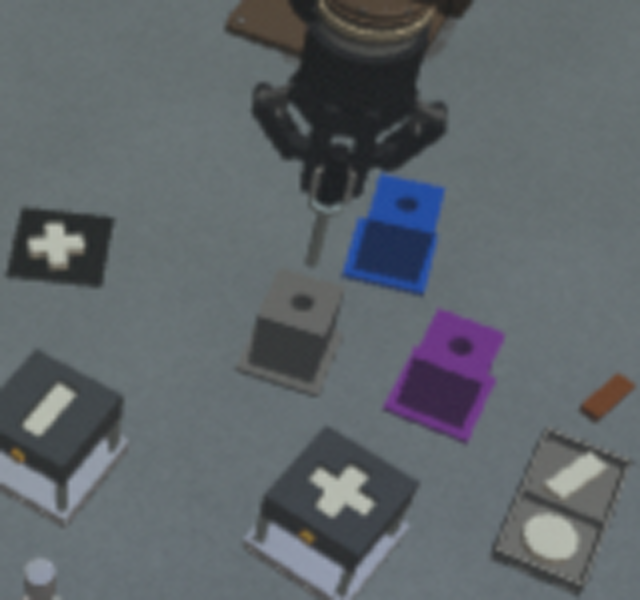

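The rod is held upright. Next I move over the cross die.

Call:
jog_arm(commands="0.05 0.031 0 0 0 0;0.1 0.063 0 0 0 0;0.14 0.088 0 0 0 0;0.1565 0.0985 0 0 0 0;0.1565 0.0985 0 0 0 0;0.1565 0.0985 0 0 0 0;0.1565 0.0985 0 0 0 0;0.1565 0.0985 -0.03 0 0 0;0.1565 0.0985 -0.03 0 0 0;0.1565 0.0985 -0.03 0 0 0")

```text
time: 7.1
eef_pos: [0.6044, 0.2356, 0.1942]
tcp_rot: [0.985, 0.17, 0.0, -0.0]
contact_force: [-0.3, -0.0, -1.2]
opening: 0.19
```

Run:
```python
from h import *
d=vision.read_camera('scene')
P,p=shaft(d)
for a in np.arange(.005,.1,.01):
    s=P[(P[:,2]<p[2]-a)&(P[:,2]>p[2]-a-.01)]
    if len(s): print(round(p[2]-a,3),len(s),(np.median(s,0)-p).round(4))
cv2.imwrite('pics/s3.png',cv2.resize(d['frame'][190:290,340:440,::-1],None,fx=6,fy=6,interpolation=cv2.INTER_CUBIC))
d=vision.read_camera('wrist')
cv2.imwrite('pics/w3.png',d['frame'][:,:,::-1])
```

```text
tcp [0.6048 0.2358 0.1948] F [ 0.7 -0.9 -0.6] t 7.15
0.19 25 [ 0.0069  0.0003 -0.01  ]
0.18 1 [ 0.0083  0.0048 -0.0158]
0.17 4 [ 0.003  -0.0016 -0.0298]
0.16 8 [ 0.001  -0.0011 -0.0403]
0.15 7 [ 0.0024 -0.0002 -0.0508]
0.14 8 [ 0.0019 -0.0026 -0.0595]
0.13 6 [ 0.0019 -0.0012 -0.071 ]
0.12 5 [ 0.0025 -0.0011 -0.0782]
0.11 3 [ 0.0018 -0.0005 -0.0864]
0.1 125 [ 0.006   0.0083 -0.1033]
```

View pics/s3.png

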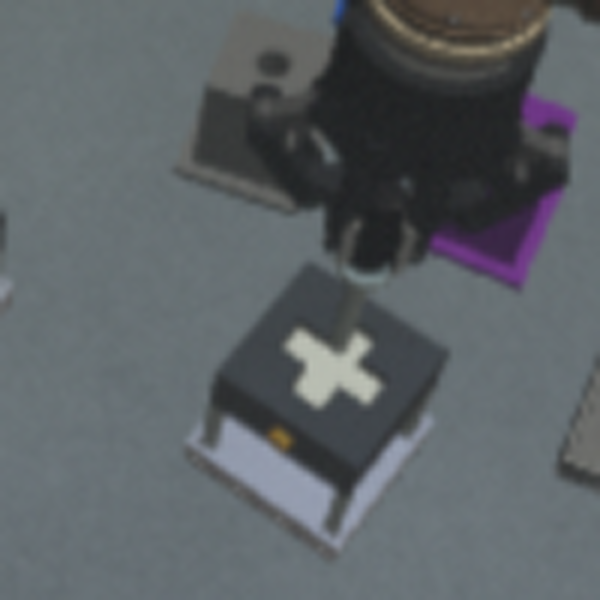

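View pics/w3.png

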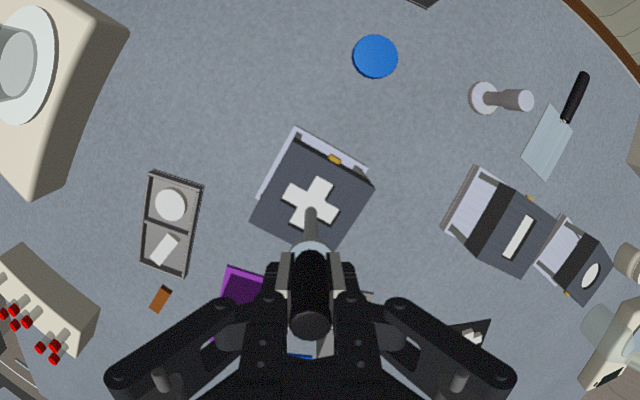

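The tip is over the middle of the cross (wrist view 310,207). I press down slowly.

Call:
jog_arm(commands="0 0 -0.01 0 0 0;0 0 -0.017 0 0 0;0 0 -0.02 0 0 0;0 0 -0.022 0 0 0;0 0 -0.024 0 0 0;0 0 -0.026 0 0 0")

```text
time: 7.95
eef_pos: [0.6046, 0.2362, 0.1698]
tcp_rot: [0.985, 0.171, 0.0, -0.0]
contact_force: [-4.3, 0.8, 9.6]
opening: 0.189
```

Call:
jog_arm(commands="0 0 -0.003 0 0 0;0 0 -0.006 0 0 0;0 0 -0.009 0 0 0;0 0 -0.012 0 0 0;0 0 -0.015 0 0 0;0 0 -0.018 0 0 0;0 0 -0.021 0 0 0;0 0 -0.024 0 0 0;0 0 -0.024 0 0 0")

```text
time: 9.07
eef_pos: [0.604, 0.2356, 0.1423]
tcp_rot: [0.985, 0.17, -0.001, 0.0]
contact_force: [0.0, 0.5, -0.9]
opening: 0.19
```

Run:
```python
from h import *
d=vision.read_camera('scene')
P,p=shaft(d)
for a in np.arange(.005,.1,.01):
    s=P[(P[:,2]<p[2]-a)&(P[:,2]>p[2]-a-.01)]
    if len(s): print(round(p[2]-a,3),len(s),(np.median(s,0)-p).round(4))
cv2.imwrite('pics/s4.png',cv2.resize(d['frame'][190:290,340:440,::-1],None,fx=6,fy=6,interpolation=cv2.INTER_CUBIC))
```

```text
tcp [0.6042 0.2357 0.1427] F [ 0.  -0.1 -1.2] t 9.125
0.138 23 [ 0.0077  0.0024 -0.0107]
0.128 1 [ 0.0059 -0.011  -0.0151]
0.118 3 [ 0.0024 -0.0026 -0.0341]
0.108 7 [ 0.001   0.0004 -0.0417]
0.098 136 [ 0.0073  0.0095 -0.0513]
0.088 35 [-0.0062  0.0004 -0.0599]
0.078 28 [-0.01   -0.0068 -0.0692]
0.068 23 [-0.0117 -0.0053 -0.0794]
0.058 3 [ 0.0025 -0.0016 -0.0867]
```

View pics/s4.png

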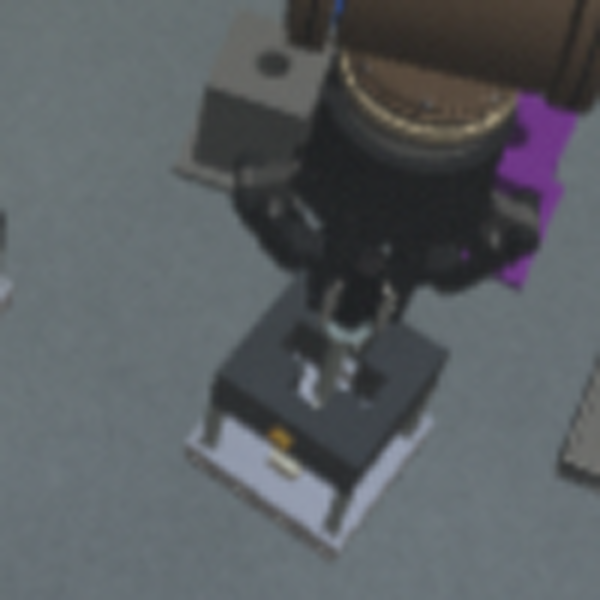

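The compact is in the tray (visible at 282,462). I withdraw and go back over the stand.

Call:
jog_arm(commands="0 0 0.03 0 0 0;0 0 0.06 0 0 0;0 0 0.08 0 0 0;0 0 0.08 0 0 0;-0.05 -0.031 0.08 0 0 0;-0.1 -0.063 0.08 0 0 0;-0.14 -0.088 0.08 0 0 0;-0.1565 -0.0985 0.08 0 0 0;-0.1565 -0.0985 0.08 0 0 0;-0.1565 -0.0985 0.06 0 0 0;-0.1565 -0.0985 0.05 0 0 0;-0.1565 -0.0985 0.05 0 0 0;-0.1565 -0.0985 0.05 0 0 0")

```text
time: 10.75
eef_pos: [0.4484, 0.1375, 0.1936]
tcp_rot: [0.985, 0.171, 0.0, -0.0]
contact_force: [0.1, -0.1, -1.0]
opening: 0.184
```

Run:
```python
from h import *
d=vision.read_camera('scene')
P,p=shaft(d)
for a in np.arange(.005,.1,.01):
    s=P[(P[:,2]<p[2]-a)&(P[:,2]>p[2]-a-.01)]
    if len(s): print(round(p[2]-a,3),len(s),(np.median(s,0)-p).round(4))
a=cv2.resize(d['frame'][150:250,330:430,::-1],None,fx=4,fy=4,interpolation=cv2.INTER_CUBIC)
b=cv2.resize(d['frame'][210:310,340:440,::-1],None,fx=4,fy=4,interpolation=cv2.INTER_CUBIC)
cv2.imwrite('pics/s5.png',np.hstack([a,b]))
```

```text
tcp [0.4485 0.1375 0.1939] F [ 0.3 -0.5  0.2] t 10.8
0.189 22 [ 0.0068  0.001  -0.0097]
0.179 3 [ 0.0075 -0.002  -0.0169]
0.169 5 [ 0.0028  0.0007 -0.0305]
0.159 7 [ 0.0022 -0.0014 -0.0394]
0.149 7 [ 0.0026  0.0005 -0.0517]
0.139 8 [ 0.0027 -0.0015 -0.0601]
0.129 5 [ 0.0023  0.0003 -0.0694]
0.119 6 [ 0.0018 -0.0007 -0.0792]
0.109 4 [ 0.0016 -0.0024 -0.0871]
```

View pics/s5.png

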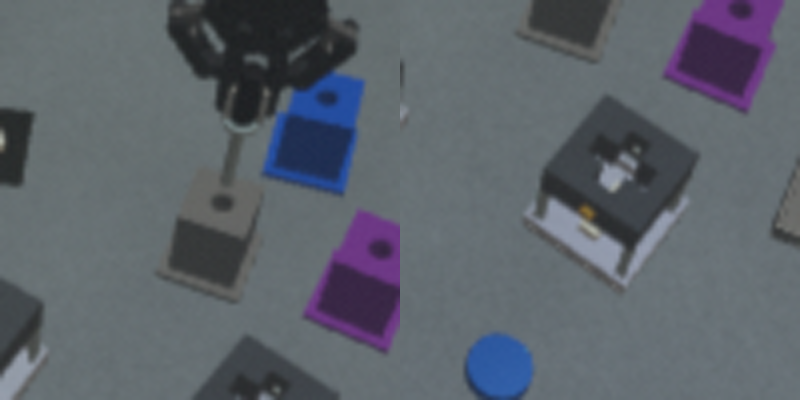

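Call:
jog_arm(commands="0 0 -0.015 0 0 0;0 0 -0.035 0 0 0;0 0 -0.06 0 0 0;0 0 -0.08 0 0 0;0 0 -0.092 0 0 0;0 0 -0.096 0 0 0;0 0 -0.098 0 0 0;0 0 -0.099 0 0 0;0 0 -0.099 0 0 0")

```text
time: 11.92
eef_pos: [0.4483, 0.1374, 0.0948]
tcp_rot: [0.985, 0.171, 0.001, 0.0]
contact_force: [-0.1, -0.3, -0.2]
opening: 0.189
```

Call:
jog_arm(commands="0 0 -0.0005 0 0 0;0 0 -0.001 0 0 0;0 0 -0.0015 0 0 0;0 0 -0.0015 0 0 0")

```text
time: 12.42
eef_pos: [0.4481, 0.1373, 0.0936]
tcp_rot: [0.985, 0.171, 0.0, 0.0]
contact_force: [-2.1, -0.3, 5.7]
opening: 0.193
```

Call:
jog_arm(commands="0 0 0 0 0 0;0 0 0 0 0 0;0 0 0 0 0 0;0 0 0 0 0 0;0 0 0 0 0 0;0 0 0 0 0 0;0 0 0 0 0 0;0 0 0 0 0 0", gripper=100)

```text
time: 13.42
eef_pos: [0.4479, 0.1373, 0.0928]
tcp_rot: [0.985, 0.171, 0.0, -0.0]
contact_force: [-0.4, -0.4, -0.0]
opening: 1.002
```

Call:
jog_arm(commands="0 0 0.03 0 0 0;0 0 0.07 0 0 0;0 0 0.13 0 0 0;0 0 0.16 0 0 0;0.04 -0.25 0.16 0 0 0;0.04 -0.25 0.16 0 0 0;0.04 -0.25 0.16 0 0 0;0.04 -0.25 0.16 0 0 0;0.04 -0.25 0.16 0 0 0;0.04 -0.25 0.16 0 0 0;0.04 -0.25 0.16 0 0 0")

```text
time: 14.8
eef_pos: [0.4877, -0.1114, 0.2527]
tcp_rot: [0.985, 0.171, -0.0, -0.0]
contact_force: [-0.5, -0.5, 0.2]
opening: 1.0
```

Run:
```python
from h import *
print(get_state()['time'])
d=vision.read_camera('scene')
e=vision.read_camera('top')
for r in cut_out('top','ejector_rod')[:1]:
    P,_,_=cloud(e,r['pixels']);z=np.percentile(P[:,2],98);print(r['conf'],z,np.median(P[P[:,2]>z-.006],0))
a=cv2.resize(d['frame'][150:290,330:470,::-1],(400,400),interpolation=cv2.INTER_CUBIC)
b=cv2.resize(e['frame'][140:270,190:320,::-1],(400,400),interpolation=cv2.INTER_CUBIC)
cv2.imwrite('pics/s6.png',np.hstack([a,b]));cv2.imwrite('pics/t6.png',e['frame'][:,:,::-1])
```

```text
14.8
0.61 0.14156341329934818 [0.44674433 0.13835877 0.13882748]
```

View pics/s6.png

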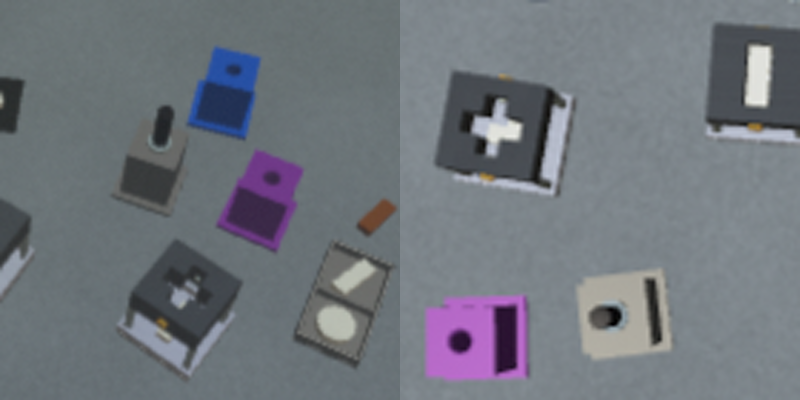

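View pics/t6.png

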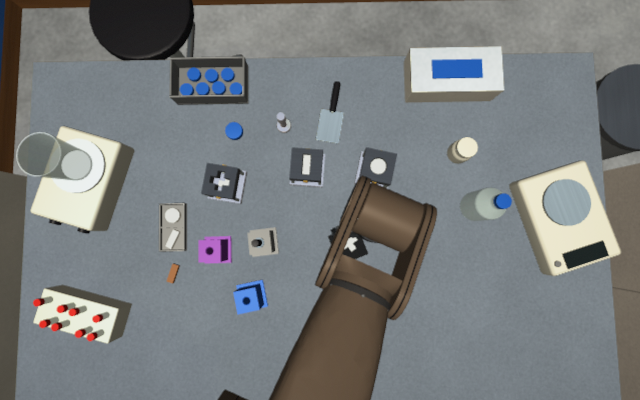

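Run:
```python
from h import *
for c in('top','scene'):
    d=vision.read_camera(c);P,u,v=cloud(d);col=d['frame'][v,u].astype(int)
    m=(np.hypot(P[:,0]-.604,P[:,1]-.2355)<.045)&(P[:,2]<.055)&(col[:,0]-col[:,2]>5)&(col.min(1)>120)
    s=P[m];print(c,len(s),s.min(0).round(3),s.max(0).round(3),np.median(s,0).round(3))
print(ctrl.sign_off())
```

```text
top 6 [0.601 0.232 0.013] [0.618 0.256 0.017] [0.614 0.238 0.016]
scene 7 [0.622 0.223 0.014] [0.627 0.236 0.016] [0.625 0.23  0.015]
the job is handed in; nothing more can be done
None
```

The cross compact is out of its die and lying in the catch tray, and the rod is back in the grey stand. I handed the job in at about 15 s of the 56 s allowed.

- **Pressing:** The sample on the black pad was the cross, so I used the cross die. I pushed the compact down through the bore with the rod. The highest push force I read was about 10 N, taken part-way through the press.
- **Compact:** The few depth points I could get on it put its top at about 16 mm above the table. That matches it lying flat on the tray floor.
- **Rod:** It stands upright with its top at about 0.140 m. Its position is within the 2 mm camera calibration of where it started.
- **Everything else:** In the last top picture the bar and round compacts are still seated and nothing else appears to have moved. The arm partly hid the sample pad, and I judged this by eye from the picture.

No checks failed or disagreed.

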